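# Open the bamboo box and lift out its upper tray

### The job

Open the bamboo box by tipping its hinged lid right back, then lift out the upper of the two stacked trays, keep it roughly level, and set it down (not dropped) squarely on the grey felt mat so that the keys underneath can be reached. Leave the lid open and the lower tray in the box, and do not disturb the other things on the shelf.

Things in the scene. Friction and masses are not known exactly. Their poses are not given: they have to be found in the camera images.
- box: Pale bamboo box fixed to the shelf, 148 (its x, depth) x 208 (its y) x 76 mm high without lid; walls 8 mm, inner floor 8 mm above the shelf. Origin: centre of the underside. Its x points from the lip side to the hinge side; the lip side faces the robot within 0.3 rad. Stands left or right of the middle, the mat on the other side. Two trays are stacked inside, hidden until the lid is open.
- lid (a joint): Angle of the lid: 0 shut (at the start), 1.57 upright, 1.9 fully back at its stop. Hinged along the box's back (+x) top edge. The hinge has friction: the lid stays at any angle it is left; raising it takes about 2 to 3 N at the lip. The lid is a 9 mm plate, 152 x 212 mm, 220 g, its underside 76.5 mm above the shelf when shut.
- lid_lip (a point): Middle of the lower front edge of the lid's finger lip: a darker tab 50 mm wide, 9 mm thick, standing out 22 mm beyond the lid's front edge (26 mm beyond the box's front wall), 174 mm from the hinge line. Shut, it is 76.5 mm above the shelf, with free space under it. Moves with the lid; has the box's axes when shut.
- lid_hinge (a point): Middle of the hinge line: 74 mm from the box's centre along its x, 76.5 mm above the shelf. The line runs along the box's y.
- upper_tray: Upper bamboo tray, about 250 g, 126 (x) x 186 (y) x 26 mm high, floor 5 mm, walls 5 mm; 3 mm play in the box. A grip wall 12 mm thick runs through its centre along its x, the middle 74 mm raised to 40 mm above the underside; on each side (y) an open compartment 82 mm wide, coins stuck in the outer corners. Origin: centre of the underside, 30 mm above the shelf at the start.
- lower_tray: Lower tray of darker bamboo with keys in it, 126 x 186 x 22 mm, standing on the box's floor, the upper tray on its walls. Origin: centre of the underside. It stays in the box.
- felt_mat: Dark grey felt mat fixed on the shelf, 180 (its x) x 240 (its y) x 4 mm thick. Origin: centre of the underside, on the shelf; the tray belongs on it with its long side along the mat's long side.
- bicycle_bell: Chrome bicycle bell, dome 56 mm across, 43 mm high, with a thumb lever; loose, at the back of the shelf. Origin under its centre. Leave alone.
- marble_bowl: Glass bowl of marbles, 120 mm across, 55 mm high; loose, to one side. Origin under its centre. Leave alone.
- bottle_opener: Flat steel bottle opener, 127 mm long along its x, 42 mm wide, 8 mm thick; loose, to one side. Origin at about the middle of its underside. Leave alone.
- umbrella_cap: Blue plastic umbrella handle cap, 38 mm across, 45 mm high, standing at the back; loose. Origin under its centre. Leave alone.

How it is judged (in metres and radians):
On the way, in this order (a step that is already met when the one before it is completed fails the run):
1. the lid is open (1.4 rad or more) with both trays still in the box (value of joint lid above 1.4 rad and z of upper_tray in the frame of box below 0.04 m and horizontal distance between lower_tray and box below 0.012 m and z of lower_tray in the frame of box below 0.014 m), for 0.2 s.
2. the upper tray is lifted clear above the box's rim, the lower tray stays behind (z of upper_tray in the frame of box above 0.08 m and horizontal distance between lower_tray and box below 0.012 m and z of lower_tray in the frame of box below 0.014 m), for 0.1 s.
3. the upper tray is brought down to the mat (within 10 mm) while still held (horizontal distance between upper_tray and felt_mat below 0.04 m and height (world z) of upper_tray below 0.014 m and contact force between the fingers and upper_tray above 0.5 N), for 0.05 s.
At the end, for the whole second after the job is handed in: The upper tray lies flat, right way up, on the felt mat, its centre within 40 mm of the mat's centre and its sides within 0.3 rad of the mat's, released and at rest; the lid stands open at 1.4 rad or more; the lower tray is in its place in the box (within 12 mm, on the floor) (horizontal distance between upper_tray and felt_mat below 0.04 m and horizontal distance between lower_tray and box below 0.012 m and z of lower_tray in the frame of box below 0.014 m and angle between the x axis of upper_tray and the x axis of felt_mat, either way round below 0.3 rad and height (world z) of upper_tray below 0.008 m and angle between upper_tray's own z axis and vertical below 0.06 rad and linear speed of upper_tray below 0.02 m/s and value of joint lid above 1.4 rad and velocity of joint lid below 0.1 rad/s); the robot touches nothing.
It fails at once if the bell is pushed more than 30 mm or tipped over (distance of bicycle_bell from where it was at the start of the episode above 0.03 m or angle between bicycle_bell's own z axis and vertical above 0.5 rad).
It fails at once if the marble bowl is pushed more than 30 mm or tipped over (distance of marble_bowl from where it was at the start of the episode above 0.03 m or angle between marble_bowl's own z axis and vertical above 0.5 rad).
It fails at once if the bottle opener is pushed more than 30 mm or tipped over (distance of bottle_opener from where it was at the start of the episode above 0.03 m or angle between bottle_opener's own z axis and vertical above 0.5 rad).
It fails at once if the umbrella cap is pushed more than 30 mm or tipped over (distance of umbrella_cap from where it was at the start of the episode above 0.03 m or angle between umbrella_cap's own z axis and vertical above 0.5 rad).
It fails at once if the upper tray is tipped more than 0.6 rad (angle between upper_tray's own z axis and vertical above 0.6 rad).
It also fails if it takes over 64 s, if anything falls off the work surface, if the arm or the gripper's body presses on something with over 40 N, if the wrist force passes 120 N, or if a joint passes its speed limit or range.

### The arm

A 7-joint arm with a two-finger parallel gripper is mounted at the origin on the work surface. World frame = base frame: x ahead of the robot, y to its left, z up, the work surface at z = 0. Lengths are in m, angles in degrees, forces in N, time in s.
With the tool pointing down it reaches from about 0.425 to 0.875 m from the base axis. Payload 4.7 kg.
Tool frame: the origin (TCP) lies between the finger pads; the fingertips stand 8 mm ahead of it and the grasp point (between the pads) lies 11 mm behind it; z points along the fingers, y is the line along which they close (so a half turn about z gives the same grasp; the last joint's range is limited). The gripper opens to 87 mm and grips with 3 to 60 N. Pads are 19 mm wide; open, the fingers measure 117 mm over their backs; the gripper's body (75 mm by 190 mm) begins 51 mm behind the grasp point.
Start: joints at [69.047, 18.392, -4.016, 83.108, 1.295, 78.541, -3.26], TCP at [0.241, -0.604, 0.206] pointing down, gripper open.
Joint ranges: [-163.93, 163.93], [-17.29, 119.83], [-79.2, 71.16], [3.27, 140.29], [-89.18, 269.18], [5.43, 117.66], [-154.24, 154.24]. Speed limits (degrees/s): [147.25, 147.25, 180, 180, 180, 180, 180].

### API

Orientations are given as [roll, pitch, yaw] about the fixed x, y, z axes, in that order (R = Rz(yaw) Ry(pitch) Rx(roll)).
In Python, from cell import env, viewer gives the robot as it stands. The module is installed in compiled form; this text tells all that it offers.
- The arm moves only by the tool arm_command, never from a script. Its argument "series" is a list of rows, each a list of 2 entries, a list of its own where there are three numbers: the shift along the tool's x, y, z in mm, then the turn about the tool's z in rad. A call has exactly 5 rows; each row is the pose to reach, as a shift and turn from the pose commanded when the call began, along the tool's axes at that moment; what a row does not reach only later rows make up. A row lasts 1/10 s, in which the tool goes at most 50 mm and 8.59 degrees, less where a joint would pass 70% of its speed; a pose out of reach is approached as far as the arm can. A call with a gripper value outside its range is refused whole. "grip" is the gripper command: -1 is fully open, 1 is shut, values between are in proportion, set as the call begins (left out, the last holds). The fingers move at their own pace and stop on an object; "grip_force" is the grip in N (left out, the last holds). Time passes only in rows, so rows that repeat a pose let the fingers close, or fill a call up. It gives the time, the measured TCP pose, the force, the opening and the grip force at its end, in the units of the state.
- env.get_obs(): the state, without advancing time (a new reading comes with each control period).
- viewer.read_camera(name): name is "side" or "top"; returns (picture, depth): 400x640x3 uint8, blue, green, red; 400x640 float32, m along the optical axis (not along the pixel's ray), 0 where there is no reading.
- viewer.calibration(name): a dict with "K" (3x3 intrinsics, pixels), "T" (4x4, takes a point from camera to world coordinates). Camera axes: x right, y up, looking along -z (the intrinsics and any distortion apply to the point x, -y, -z); pixel columns grow to the right and rows downward; lengths in m; the calibration is good to about 2 mm. A picture is of the moment at which its call begins. calibration takes no time and is no camera call.
- env.sign_off(): hands the job in; it is judged then, once.
The state is a dict: "time_s": time; "qpos": joint angles; "joint_velocities": joint speeds; "effort": joint torques, N m; "tool_pos": TCP position; "tool_rot": TCP orientation; "force": force on the tool from outside, world axes, zero at the start; "wrist_torque": the same for the moment, N m; "grip_width": finger opening in m; "grasp_force": force on a finger pad.
Only numpy, scipy, OpenCV 4.12 (cv2) and the standard library are available. Lean on these libraries where they do the work, as an engineer would, in place of code of your own. Each camera call takes 0.05 s, during which the arm holds its last target. There are 200 camera calls.

## Working session

There is one attempt and no reset: what is moved stays moved. The work goes in short steps, Python scripts to look and compute and a tool call to move; the robot and the scene stay as the last step left them, time stands still between calls to the robot, and variables do not carry over. Pictures are saved under pics/ and viewed, at most 10 in all, crops included, and the job is handed in when it is done.

Besides the shell and the picture viewer there is one more tool, called after "Emit:" as name([rows], argument=value, ...), one row to a line, values as JSON. arm_command: Moves the arm, as the interface text tells. Its arguments: {"type":"object","properties":{"series":{"type":"array"},"grip":{"type":"number"},"grip_force":{"type":"number"}},"required":["series"]}

```bash
mkdir -p pics; cat > h.py <<'E'
import numpy as np, cv2
from cell import env, viewer
def look(n,f=None):
    im,d=viewer.read_camera(n); c=viewer.calibration(n)
    if f: cv2.imwrite('pics/'+f,im)
    return im,d,c
def cloud(d,c):
    K,T=c['K'],np.array(c['T']); v,u=np.mgrid[:d.shape[0],:d.shape[1]]
    p=np.stack([(u-K[0][2])/K[0][0]*d,-(v-K[1][2])/K[1][1]*d,-d],-1)
    w=p@T[:3,:3].T+T[:3,3]; w[d<=0]=np.nan
    return w
E
python3 - <<'E'
from h import *
o=env.get_obs(); print({k:np.round(v,3).tolist() for k,v in o.items()})
a,d,c=look('top','t0.png'); b,d2,c2=look('side','s0.png')
cv2.imwrite('pics/both0.png',np.vstack([cv2.resize(a,(480,300)),cv2.resize(b,(480,300))]))
np.savez('t0.npz',a=a,w=cloud(d,c)); np.savez('s0.npz',a=b,w=cloud(d2,c2))
print(c,c2)
E
```

```text
{'time_s': 0.0, 'qpos': [69.048, 18.441, -4.017, 83.175, 1.298, 78.542, -3.262], 'joint_velocities': [-0.017, 0.035, 0.004, 0.018, 0.055, -0.007, -0.063], 'effort': [0.001, -49.129, -0.404, -31.252, -0.064, 0.044, 0.0], 'tool_pos': [0.241, -0.603, 0.205], 'tool_rot': [-179.887, 0.008, 21.761], 'force': [-0.617, 0.099, -0.938], 'wrist_torque': [-0.011, 0.035, 0.02], 'grasp_force': 0.0, 'grip_width': 0.087}
{'K': array([[518.76543321,   0.        , 323.98688261],
       [  0.        , 518.76543321, 194.56571987],
       [  0.        ,   0.        ,   1.        ]]), 'T': array([[-0.02030662,  0.98702668, -0.15926699,  0.37051639],
       [-0.99978802, -0.01950576,  0.00659023, -0.01379747],
       [ 0.00339811,  0.15936705,  0.98721355,  1.6244992 ],
       [ 0.        ,  0.        ,  0.        ,  1.        ]])} {'K': array([[473.73022958,   0.        , 327.87203232],
       [  0.        , 473.73022958, 202.16449355],
       [  0.        ,   0.        ,   1.        ]]), 'T': array([[-0.89049117,  0.22513479, -0.39539827,  0.09640638],
       [-0.4549012 , -0.45867549,  0.7633359 ,  1.02422469],
       [-0.00950603,  0.85961103,  0.51086056,  0.7572525 ],
       [ 0.        ,  0.        ,  0.        ,  1.        ]])}
```

View pics/t0.png

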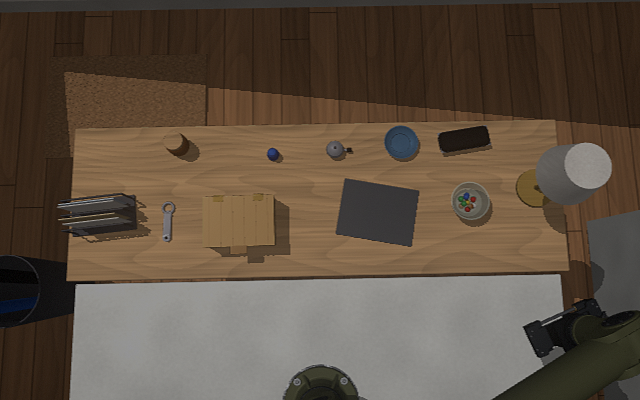

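View pics/s0.png

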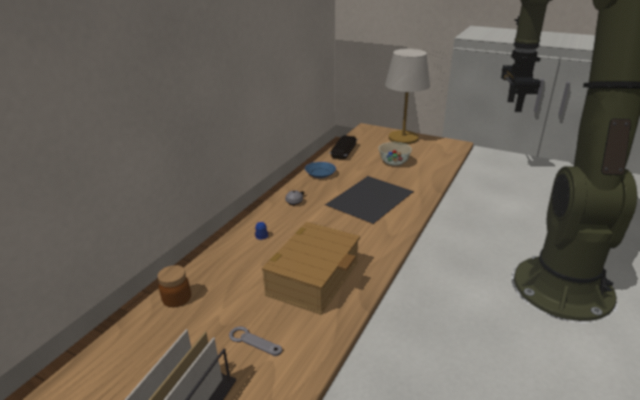

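The top view shows the box at about (239,221) with its lip at (239,250). The mat is at (378,212), the opener at (168,222), the cap at (273,154), the bell at (336,149) and the bowl at (471,202). The side view agrees.

```bash
cat > m.py <<'E'
from h import *
D=np.load('t0.npz'); a,w=D['a'],D['w']; C=viewer.calibration('top')
reg=np.zeros(a.shape[:2],bool); reg[180:275,190:300]=1
z=w[...,2]
print('shelf z',np.nanmedian(z[255:270,320:420]))
def rect(m,h):
    K,T=C['K'],C['T']; ct=max(cv2.findContours(m.astype(np.uint8),0,2)[0],key=cv2.contourArea).reshape(-1,2).astype(float)
    r=np.c_[(ct[:,0]-K[0,2])/K[0,0],-(ct[:,1]-K[1,2])/K[1,1],-np.ones(len(ct))]@T[:3,:3].T
    P=T[:3,3]+r*((h-T[2,3])/r[:,2])[:,None]
    R=cv2.minAreaRect((P[:,:2]*1000).astype(np.float32)); return R,cv2.boxPoints(R).round(1).tolist()
lid=reg&(z>0.07); print('lid z',np.nanmedian(z[lid]),lid.sum())
lidm=lid.astype(np.uint8); op=cv2.morphologyEx(lidm,cv2.MORPH_OPEN,np.ones((25,25)))
print('lid',rect(op,.0855)); lip=lidm-op; lip=cv2.morphologyEx(lip,cv2.MORPH_OPEN,np.ones((4,4))); print('lip',rect(lip,.0855))
g=a.astype(int); mat=np.zeros_like(reg); mat[170:255,325:430]=1
mat&=(g.max(2)<95)&(g.max(2)-g.min(2)<25); mat=cv2.morphologyEx(mat.astype(np.uint8),cv2.MORPH_OPEN,np.ones((5,5)))
print('mat',rect(mat,.004))
E
python3 m.py
```

```text
shelf z 0.0017959480521303472
lid z 0.08697119141113052 3792
lid (((542.4822998046875, 221.35598754882812), (146.54920959472656, 185.17384338378906), 0.8229447603225708), [[467.8999938964844, 312.8999938964844], [470.5, 127.69999694824219], [617.0999755859375, 129.8000030517578], [614.4000244140625, 315.0]])
lip (((543.8937377929688, 271.8023681640625), (155.27525329589844, 131.90371704101562), 0.9633630514144897), [[465.20001220703125, 336.3999938964844], [467.3999938964844, 204.60000610351562], [622.5999755859375, 207.1999969482422], [620.4000244140625, 339.1000061035156]])
mat (((573.7258911132812, -191.1019744873047), (239.15036010742188, 180.89666748046875), 79.23252868652344), [[462.5, -291.70001220703125], [640.2000122070312, -325.5], [684.9000244140625, -90.5], [507.20001220703125, -56.70000076293945]])
```

```bash
cat >> m.py <<'E'
print('---')
n=cv2.connectedComponents(lidm)[0]; print(n)
big=cv2.morphologyEx(lidm,cv2.MORPH_OPEN,np.ones((9,30))); print('lid',rect(big,.0855))
rest=cv2.morphologyEx(lidm*(1-big),cv2.MORPH_OPEN,np.ones((3,5))); print('lip',rect(rest,.0855))
ys,xs=np.where(lidm); print(ys.min(),ys.max(),xs.min(),xs.max()); print(''.join('%d:%d-%d '%(y,np.where(lidm[y])[0].min(),np.where(lidm[y])[0].max()) for y in range(ys.min(),ys.max()+1,2)))
# edge rect by colour for yaw: polygon of whole
K,T=C['K'],C['T']
E
python3 m.py | sed -n '/---/,$p'
```

```text
---
2
lid (((543.2127685546875, 232.79171752929688), (212.67135620117188, 147.54373168945312), 89.71593475341797), [[468.8999938964844, 126.80000305175781], [616.5, 126.0999984741211], [617.5, 338.79998779296875], [470.0, 339.5]])
lip (((458.0744934082031, 233.1411590576172), (47.67543411254883, 17.64077377319336), 88.84797668457031), [[448.79998779296875, 209.5], [466.3999938964844, 209.10000610351562], [467.3999938964844, 256.79998779296875], [449.70001220703125, 257.20001220703125]])
193 253 202 273
193:261-262 195:213-272 197:202-272 199:202-272 201:202-272 203:202-272 205:202-272 207:202-272 209:202-273 211:202-273 213:202-273 215:202-273 217:202-273 219:202-273 221:202-273 223:202-273 225:202-273 227:202-273 229:202-273 231:202-273 233:202-273 235:202-273 237:202-273 239:202-273 241:202-273 243:202-273 245:202-265 247:202-246 249:230-246 251:230-246 253:230-246
```

Emit:
arm_command([
  [[28,-38,-12],0.076],
  [[56,-76,-24],0.152],
  [[84,-114,-36],0.228],
  [[112,-152,-48],0.304],
  [[140,-190,-60],0.38],
], grip=-1, grip_force=25)

```text
time_s: 0.6
tool_pos: [0.3006, -0.3732, 0.2661]
tool_rot: [-180.0, 0.0, -0.2]
force: [0.6, 0.1, 0.2]
grip_width: 0.087
grasp_force: 0.0
```

Emit:
arm_command([
  [[28,-40,0],0],
  [[56,-80,0],0],
  [[84,-120,0],0],
  [[112,-160,0],0],
  [[140,-200,0],0],
])

```text
time_s: 1.1
tool_pos: [0.4411, -0.1736, 0.2659]
tool_rot: [180.0, 0.0, -0.0]
force: [1.4, -0.4, -0.1]
grip_width: 0.0872
grasp_force: 0.0
```

Emit:
arm_command([
  [[3,-48,0],0],
  [[6,-96,0],0],
  [[9,-144,0],0],
  [[12,-192,0],0],
  [[15,-240,0],0],
])

```text
time_s: 1.6
tool_pos: [0.4551, 0.0665, 0.2658]
tool_rot: [180.0, -0.0, -0.0]
force: [1.0, -0.1, -0.9]
grip_width: 0.087
grasp_force: 0.0
```

Emit:
arm_command([
  [[0,-32,24],0],
  [[0,-64,48],0],
  [[0,-96,72],0],
  [[0,-128,96],0],
  [[0,-160,120],0],
])

```text
time_s: 2.1
tool_pos: [0.4554, 0.2255, 0.145]
tool_rot: [180.0, -0.0, -0.0]
force: [1.0, 0.0, 0.1]
grip_width: 0.0872
grasp_force: 0.0
```

```bash
python3 - <<'E'
from h import *
o=env.get_obs(); print({k:np.round(o[k],3).tolist() for k in ('time_s','qpos','tool_pos','tool_rot','force')})
a,d,c=look('top'); b,d2,c2=look('side')
cv2.imwrite('pics/v1.png',np.hstack([cv2.resize(a[150:300,150:330],None,fx=2.2,fy=2.2),cv2.resize(b[190:340,220:400],None,fx=2.2,fy=2.2)]))
E
```

```text
{'time_s': 2.1, 'qpos': [22.521, 8.216, -55.184, 106.098, 7.252, 69.334, -124.995], 'tool_pos': [0.455, 0.226, 0.145], 'tool_rot': [179.966, -0.032, -0.039], 'force': [1.027, 0.017, 0.106]}
```

View pics/v1.png

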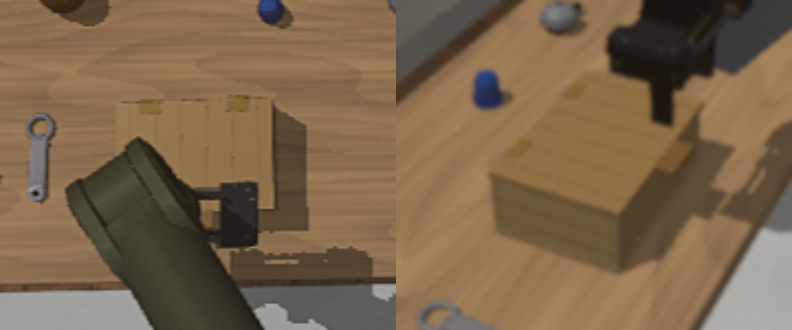

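The gripper hangs just over the lip and about 7 mm off its middle. I'll go down straddling the lip and pinch it across its 50 mm width, so that it can pivot in the pads.

Emit:
arm_command([
  [[-3,-7,15],0],
  [[-3,-7,35],0],
  [[-3,-7,55],0],
  [[-3,-7,65],0],
  [[-3,-7,65],0],
])

```text
time_s: 2.7
tool_pos: [0.4519, 0.2305, 0.08]
tool_rot: [179.9, 0.1, -0.0]
force: [0.2, -0.6, 0.1]
grip_width: 0.0872
grasp_force: 0.0
```

Emit:
arm_command([
  [[0,0,0],0],
  [[0,0,0],0],
  [[0,0,0],0],
  [[0,0,0],0],
  [[0,0,0],0],
], grip=1, grip_force=20)

```text
time_s: 3.2
tool_pos: [0.4529, 0.2316, 0.0813]
tool_rot: [180.0, -0.0, -0.0]
force: [-0.1, -0.4, 0.2]
grip_width: 0.0548
grasp_force: 0.0
```

Emit:
arm_command([
  [[0,0,0],0],
  [[0,0,0],0],
  [[0,0,0],0],
  [[0,0,0],0],
  [[0,0,0],0],
])

```text
time_s: 3.7
tool_pos: [0.4526, 0.2316, 0.081]
tool_rot: [180.0, 0.0, -0.0]
force: [-1.0, 0.9, -0.0]
grip_width: 0.015
grasp_force: 0.0
```

```bash
python3 - <<'E'
from h import *
o=env.get_obs(); print({k:np.round(o[k],3).tolist() for k in ('time_s','qpos','tool_pos','force','grip_width')})
b,d2,c2=look('side'); w=cloud(d2,c2)
a,d,c=look('top')
cv2.imwrite('pics/v2.png',np.hstack([cv2.resize(b[220:300,300:390],None,fx=4.4,fy=4.4,interpolation=2),cv2.resize(a[180:270,195:290],None,fx=4,fy=3.9)]))
np.save('w2.npy',w)
P=np.array([[.452,.233,.072],[.445,.258,.0765],[.445,.208,.0765],[.467,.258,.0855],[.619,.233,.0765],[.467,.339,.0855],[.467,.127,.0855]])
T=c2['T'];K=c2['K']; q=(P-T[:3,3])@T[:3,:3]; print(np.c_[K[0,2]-K[0,0]*q[:,0]/q[:,2],K[1,2]+K[1,1]*q[:,1]/q[:,2]].round(1))
E
```

```text
{'time_s': 3.7, 'qpos': [19.431, 13.331, -54.246, 110.105, 12.173, 62.554, -129.758], 'tool_pos': [0.453, 0.232, 0.081], 'force': [-0.957, 0.876, -0.007], 'grip_width': 0.015}Traceback (most recent call last):
  File "<stdin>", line 5, in <module>
    return _nx.concatenate(arrs, 1, dtype=dtype, casting=casting)
           ~~~~~~~~~~~~~~~^^^^^^^^^^^^^^^^^^^^^^^^^^^^^^^^^^^^^^^
ValueError: all the input array dimensions except for the concatenation axis must match exactly, but along dimension 0, the array at index 0 has size 352 and the array at index 1 has size 351
```

```bash
python3 - <<'E'
from h import *
b,d2,c2=look('side'); w=cloud(d2,c2)
a,d,c=look('top')
cv2.imwrite('pics/v2.png',np.hstack([cv2.resize(b[220:300,300:390],(396,352),interpolation=2),cv2.resize(a[180:270,195:290],(380,352))]))
np.save('w2.npy',w)
P=np.array([[.452,.233,.072],[.445,.258,.0765],[.445,.208,.0765],[.467,.258,.0855],[.619,.233,.0765],[.467,.339,.0855],[.467,.127,.0855]])
T=c2['T'];K=c2['K']; q=(P-T[:3,3])@T[:3,:3]; px=np.c_[K[0,2]-K[0,0]*q[:,0]/q[:,2],K[1,2]+K[1,1]*q[:,1]/q[:,2]]; print(px.round(1)); print(((px-[300,220])*4.4).round())
E
```

```text
[[349.4 265.4]
 [347.6 270.9]
 [356.7 258.7]
 [338.9 265. ]
 [287.4 244.9]
 [322.3 286.2]
 [362.  235.4]]
[[217. 200.]
 [209. 224.]
 [249. 170.]
 [171. 198.]
 [-55. 110.]
 [ 98. 291.]
 [273.  68.]]
```

View pics/v2.png

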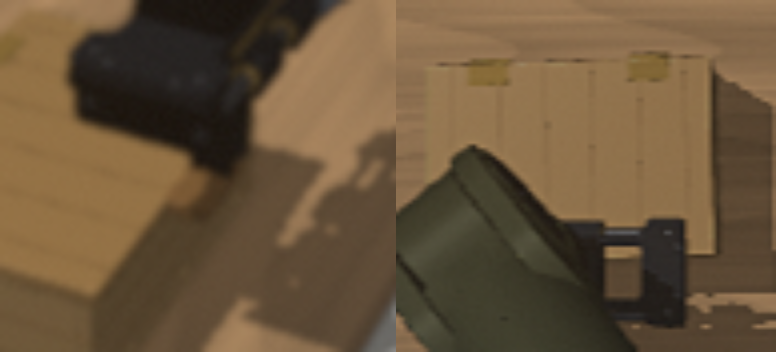

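The side view shows the closed fingers ending above the lip, which spans about (170–240, 175–218), so the pads passed over it. I'll reopen and go lower.

Emit:
arm_command([
  [[0,0,0],0],
  [[0,0,0],0],
  [[0,0,0],0],
  [[0,0,0],0],
  [[0,0,0],0],
], grip=-1)

```text
time_s: 4.4
tool_pos: [0.4526, 0.2316, 0.081]
tool_rot: [180.0, 0.0, -0.0]
force: [-0.7, 0.1, 0.2]
grip_width: 0.0347
grasp_force: 0.0
```

Emit:
arm_command([
  [[0,-1,0],0],
  [[0,-1,0],0],
  [[0,-1,5],0],
  [[0,-1,10],0],
  [[0,-1,15],0],
])

```text
time_s: 4.9
tool_pos: [0.4525, 0.2325, 0.0654]
tool_rot: [180.0, 0.0, -0.0]
force: [1.0, 0.9, 0.5]
grip_width: 0.0746
grasp_force: 0.0
```

Emit:
arm_command([
  [[0,0,0],0],
  [[0,0,0],0],
  [[0,0,0],0],
  [[0,0,0],0],
  [[0,0,0],0],
], grip=1)

```text
time_s: 5.4
tool_pos: [0.4528, 0.2335, 0.0662]
tool_rot: [-179.9, -0.0, -0.0]
force: [0.7, 8.6, -3.0]
grip_width: 0.0506
grasp_force: 4.5
```

Emit:
arm_command([
  [[0,0,0],0],
  [[0,0,0],0],
  [[0,0,0],0],
  [[0,0,0],0],
  [[0,0,0],0],
])

```text
time_s: 5.9
tool_pos: [0.4528, 0.2339, 0.0663]
tool_rot: [-179.9, -0.0, 0.0]
force: [0.9, 5.7, -0.9]
grip_width: 0.049
grasp_force: 20.0
```

Emit:
arm_command([
  [[1,0,-10],0],
  [[2,0,-20],0],
  [[3,0,-30],0],
  [[5,0,-38],0],
  [[7,0,-46],0],
])

```text
time_s: 6.4
tool_pos: [0.461, 0.234, 0.1127]
tool_rot: [-179.8, -0.2, 0.0]
force: [5.4, 6.6, -4.7]
grip_width: 0.0487
grasp_force: 20.0
```

Emit:
arm_command([
  [[4,0,-11],0],
  [[8,0,-22],0],
  [[14,0,-32],0],
  [[20,0,-42],0],
  [[27,0,-51],0],
])

```text
time_s: 6.9
tool_pos: [0.4874, 0.2344, 0.1633]
tool_rot: [-179.8, -0.1, 0.0]
force: [3.3, 7.3, -6.2]
grip_width: 0.0481
grasp_force: 19.9
```

Emit:
arm_command([
  [[7,0,-9],0],
  [[15,0,-17],0],
  [[24,0,-25],0],
  [[33,0,-32],0],
  [[42,0,-39],0],
])

```text
time_s: 7.4
tool_pos: [0.5277, 0.235, 0.2017]
tool_rot: [-179.8, 0.1, 0.1]
force: [1.1, 7.3, -6.8]
grip_width: 0.0482
grasp_force: 20.0
```

```bash
python3 - <<'E'
from h import *
o=env.get_obs(); print({k:np.round(o[k],3).tolist() for k in ('time_s','tool_pos','force','wrist_torque','grip_width')})
b,d2,c2=look('side'); a,d,c=look('top')
cv2.imwrite('pics/v3.png',np.hstack([cv2.resize(b[190:310,250:390],(396,352),interpolation=2),cv2.resize(a[160:270,195:300],(380,352))]))
E
```

```text
{'time_s': 7.4, 'tool_pos': [0.528, 0.235, 0.202], 'force': [1.062, 7.27, -6.768], 'wrist_torque': [1.772, -0.175, -0.089], 'grip_width': 0.048}
```

View pics/v3.png

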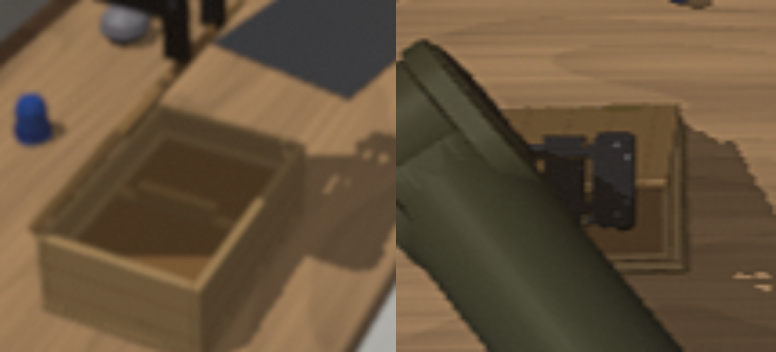

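The lid follows, now at about 56°. The tray's grip wall shows at (180,195) in the crop. I'll continue.

Emit:
arm_command([
  [[9,0,-5],0],
  [[18,0,-10],0],
  [[27,0,-14],0],
  [[36,0,-17],0],
  [[46,0,-20],0],
])

```text
time_s: 8.0
tool_pos: [0.5726, 0.2357, 0.2233]
tool_rot: [-179.8, 0.2, 0.2]
force: [-4.9, 5.1, 6.3]
grip_width: 0.048
grasp_force: 20.0
```

Emit:
arm_command([
  [[10,0,-4],0],
  [[20,0,-7],0],
  [[30,0,-9],0],
  [[40,0,-10],0],
  [[50,0,-11],0],
])

```text
time_s: 8.5
tool_pos: [0.6227, 0.2364, 0.2324]
tool_rot: [-179.7, 0.2, 0.2]
force: [-2.0, 8.0, -3.2]
grip_width: 0.0477
grasp_force: 20.0
```

Emit:
arm_command([
  [[8,0,0],0],
  [[16,0,1],0],
  [[24,0,2],0],
  [[30,0,3],0],
  [[30,0,3],0],
])

```text
time_s: 9.0
tool_pos: [0.6542, 0.2369, 0.2304]
tool_rot: [-179.6, 0.0, 0.2]
force: [0.9, 8.2, 0.9]
grip_width: 0.0481
grasp_force: 20.0
```

Emit:
arm_command([
  [[0,0,0],0],
  [[0,0,0],0],
  [[0,0,0],0],
  [[0,0,0],0],
  [[0,0,0],0],
], grip=-0.4)

```text
time_s: 9.5
tool_pos: [0.6545, 0.2318, 0.2298]
tool_rot: [179.9, 0.0, -0.0]
force: [-1.4, 0.7, 0.4]
grip_width: 0.0607
grasp_force: 0.8
```

Emit:
arm_command([
  [[0,0,-5],0],
  [[0,0,-15],0],
  [[0,0,-30],0],
  [[0,0,-50],0],
  [[0,0,-70],0],
])

```text
time_s: 10.0
tool_pos: [0.655, 0.2319, 0.3021]
tool_rot: [180.0, -0.1, -0.1]
force: [0.2, 0.7, 0.2]
grip_width: 0.0607
grasp_force: 0.0
```

Emit:
arm_command([
  [[-30,-5,-10],0],
  [[-70,-5,-10],0],
  [[-110,-5,-10],0],
  [[-150,-5,-10],0],
  [[-190,-5,-10],0],
])

```text
time_s: 10.5
tool_pos: [0.4635, 0.2378, 0.3112]
tool_rot: [180.0, -0.1, -0.0]
force: [-1.1, 0.3, 0.7]
grip_width: 0.0611
grasp_force: 0.0
```

Emit:
arm_command([
  [[0,48,0],0],
  [[0,96,0],0],
  [[0,144,0],0],
  [[0,192,0],0],
  [[0,230,0],0],
])

```text
time_s: 11.0
tool_pos: [0.4645, 0.0043, 0.312]
tool_rot: [179.8, -0.1, -0.1]
force: [-0.1, 0.5, 0.6]
grip_width: 0.0611
grasp_force: 0.0
```

```bash
python3 - <<'E'
from h import *
b,d2,c2=look('side'); a,d,c=look('top'); w=cloud(d,c); ws=cloud(d2,c2)
np.savez('t1.npz',a=a,w=w); np.savez('s1.npz',a=b,w=ws)
cv2.imwrite('pics/v4.png',np.hstack([cv2.resize(b[190:310,250:390],(396,352),interpolation=2),cv2.resize(a[160:270,190:300],(352,352),interpolation=2)]))
m=(w[...,2]>.12)&(abs(w[...,1]-.233)<.08)&(w[...,0]>.58); p=w[m]; 
if len(p): print('lid',len(p),np.polyfit(p[:,2],p[:,0],1))
m=(ws[...,2]>.12)&(abs(ws[...,1]-.233)<.12)&(ws[...,0]>.58)&(ws[...,2]<.28); p=ws[m]
if len(p): print('lid side',len(p),np.polyfit(p[:,2],p[:,0],1))
for x in (.54,.56): # z profile along y across the box
    m=abs(w[...,0]-x)<.006; m&=abs(w[...,1]-.233)<.115; q=w[m]; q=q[q[:,1].argsort()]
    print([(int(1000*t[1]),int(1000*t[2])) for t in q[::3]])
E
```

```text
lid 884 [0.15403873 0.60801966]
lid side 4297 [2.09716509 0.65158303]
[(130, 4), (131, 66), (131, 32), (131, -5), (132, 80), (135, 79), (136, 75), (141, 53), (143, 60), (146, 59), (148, 47), (150, 51), (153, 53), (156, 52), (157, 48), (159, 52), (163, 51), (165, 52), (166, 50), (168, 57), (171, 54), (173, 42), (175, 49), (178, 51), (181, 53), (184, 52), (186, 60), (188, 44), (191, 46), (192, 56), (195, 59), (196, 49), (199, 51), (202, 54), (204, 60), (206, 47), (209, 48), (211, 51), (213, 58), (215, 46), (218, 49), (220, 50), (223, 56), (224, 47), (227, 50), (229, 57), (229, 51), (230, 65), (232, 76), (235, 72), (237, 77), (239, 69), (245, 51), (247, 54), (248, 49), (251, 49), (253, 53), (256, 56), (257, 48), (260, 49), (262, 55), (265, 58), (266, 49), (269, 51), (272, 51), (275, 52), (278, 54), (279, 45), (281, 51), (284, 51), (288, 48), (290, 54), (293, 51), (296, 53), (299, 55), (301, 57), (303, 49), (306, 51), (308, 51), (310, 59), (312, 50), (314, 53), (317, 56), (320, 53), (323, 56), (325, 61), (326, 56), (328, 58), (330, 63), (331, 73), (332, 83), (334, 74), (337, 74)]
[(118, 
[... 366 characters left out ...]
3, 55), (193, 47), (197, 44), (199, 54), (202, 54), (205, 56), (208, 53), (209, 45), (211, 51), (214, 50), (218, 49), (220, 52), (223, 57), (226, 52), (229, 56), (230, 69), (230, 65), (232, 72), (235, 73), (236, 66), (238, 72), (244, 53), (247, 56), (250, 56), (251, 48), (254, 51), (254, 66), (259, 54), (261, 45), (263, 51), (266, 52), (268, 55), (270, 45), (272, 49), (274, 56), (277, 55), (279, 46), (282, 47), (284, 51), (288, 49), (290, 55), (291, 46), (294, 46), (297, 51), (299, 53), (300, 62), (304, 43), (306, 48), (308, 54), (310, 58), (313, 46), (314, 53), (318, 49), (319, 59), (321, 53), (324, 50), (325, 59), (328, 60), (329, 55), (331, 61), (331, 59), (333, 77), (334, 73), (338, 72)]
```

View pics/v4.png

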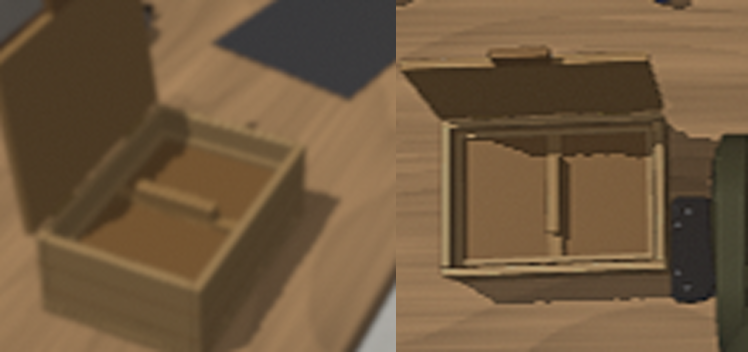

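The lid stands at about 1.72 rad (99°). The trays are visible, with the grip wall at crop (556,155–235), i.e. full-image column 240, rows 208–233.

```bash
python3 - <<'E'
from h import *
C=viewer.calibration('top');K,T=C['K'],C['T']
def ray(u,v,h):
    r=T[:3,:3]@np.array([(u-K[0,2])/K[0,0],-(v-K[1,2])/K[1,1],-1]); return (T[:3,3]+r*(h-T[2,3])/r[2])[:2].round(4)
f=lambda u,v:(190+(u-396)/3.2,160+v/3.2)
for p in [((556,155),.07),((556,235),.07),((447,122),.076),((662,118),.076),((447,272),.076),((667,268),.076)]: print(p,ray(*f(*p[0]),p[1]))
w=np.load('t1.npz')['w']; m=(w[...,2]>.064)&(abs(w[...,1]-.235)<.02)&(abs(w[...,0]-.545)<.05); p=w[m]; print(len(p),p[:,0].min(),p[:,0].max(),np.median(p[:,1]),np.polyfit(p[:,0],p[:,1],1))
print(env.get_obs()['tool_pos'])
E
```

```text
((556, 155), 0.07) [0.5839 0.2303]
((556, 235), 0.07) [0.5083 0.2299]
((447, 122), 0.076) [0.6165 0.3323]
((662, 118), 0.076) [0.6163 0.1296]
((447, 272), 0.076) [0.4753 0.33  ]
((667, 268), 0.076) [0.4749 0.1256]
104 0.5122010040201571 0.5859570528839698 0.23544896630707285 [0.03659462 0.21513208]
[0.46460716 0.00067492 0.31126533]
```

Emit:
arm_command([
  [[20,-46,0],0],
  [[40,-92,0],0],
  [[60,-138,0],0],
  [[80,-184,0],0],
  [[80,-230,0],0],
], grip=-1)

```text
time_s: 11.6
tool_pos: [0.5469, 0.2388, 0.3107]
tool_rot: [-179.9, -0.1, -0.2]
force: [1.3, 0.2, -0.2]
grip_width: 0.0856
grasp_force: 0.0
```

Emit:
arm_command([
  [[0,3,48],0],
  [[0,3,96],0],
  [[0,3,144],0],
  [[0,3,190],0],
  [[0,3,220],0],
])

```text
time_s: 12.1
tool_pos: [0.5436, 0.2344, 0.088]
tool_rot: [179.9, 0.1, 0.0]
force: [0.3, -0.1, 0.8]
grip_width: 0.0867
grasp_force: 0.0
```

Emit:
arm_command([
  [[0,0,10],0],
  [[0,0,20],0],
  [[0,0,30],0],
  [[0,0,38],0],
  [[0,0,38],0],
])

```text
time_s: 12.6
tool_pos: [0.5447, 0.2345, 0.0518]
tool_rot: [180.0, 0.0, -0.0]
force: [0.4, 0.2, 0.2]
grip_width: 0.0869
grasp_force: 0.0
```

Emit:
arm_command([
  [[0,0,1],0],
  [[0,0,2],0],
  [[0,0,3],0],
  [[0,0,4],0],
  [[0,0,4],0],
])

```text
time_s: 13.1
tool_pos: [0.5446, 0.2345, 0.048]
tool_rot: [180.0, 0.0, -0.0]
force: [0.2, 0.3, -0.2]
grip_width: 0.0869
grasp_force: 0.0
```

Emit:
arm_command([
  [[0,0,0],0],
  [[0,0,0],0],
  [[0,0,0],0],
  [[0,0,0],0],
  [[0,0,0],0],
], grip=1, grip_force=25)

```text
time_s: 13.6
tool_pos: [0.5446, 0.2346, 0.048]
tool_rot: [180.0, 0.0, -0.0]
force: [-0.2, -0.7, 0.1]
grip_width: 0.0547
grasp_force: 0.0
```

Emit:
arm_command([
  [[0,0,0],0],
  [[0,0,0],0],
  [[0,0,0],0],
  [[0,0,0],0],
  [[0,0,0],0],
])

```text
time_s: 14.1
tool_pos: [0.5447, 0.2347, 0.048]
tool_rot: [-180.0, -0.0, -0.0]
force: [-0.5, 4.2, -0.9]
grip_width: 0.0148
grasp_force: 1.3
```

Emit:
arm_command([
  [[0,0,0],0],
  [[0,0,0],0],
  [[0,0,0],0],
  [[0,0,0],0],
  [[0,0,0],0],
])

```text
time_s: 14.6
tool_pos: [0.5446, 0.2349, 0.048]
tool_rot: [-180.0, 0.0, 0.0]
force: [0.5, 1.1, 0.2]
grip_width: 0.0117
grasp_force: 25.0
```

The wall is held at 11.7 mm with 25 N. I'll lift.

Emit:
arm_command([
  [[0,0,-4],0],
  [[0,0,-10],0],
  [[0,0,-18],0],
  [[0,0,-28],0],
  [[0,0,-38],0],
])

```text
time_s: 15.1
tool_pos: [0.5448, 0.2346, 0.0871]
tool_rot: [180.0, -0.0, -0.0]
force: [-0.1, -0.3, -3.3]
grip_width: 0.0116
grasp_force: 25.0
```

Emit:
arm_command([
  [[0,0,-12],0],
  [[0,0,-26],0],
  [[0,0,-40],0],
  [[0,0,-54],0],
  [[0,0,-64],0],
])

```text
time_s: 15.6
tool_pos: [0.5451, 0.2349, 0.1518]
tool_rot: [-180.0, -0.1, -0.0]
force: [-0.0, 0.4, -3.0]
grip_width: 0.0115
grasp_force: 25.0
```

```bash
python3 - <<'E'
from h import *
o=env.get_obs(); print({k:np.round(o[k],3).tolist() for k in ('time_s','qpos','tool_pos','tool_rot','force','wrist_torque','grip_width')})
b,d2,c2=look('side'); a,d,c=look('top')
cv2.imwrite('pics/v5.png',np.hstack([cv2.resize(b[170:310,250:420],(420,352),interpolation=2),cv2.resize(a[160:270,190:300],(352,352),interpolation=2)]))
E
```

```text
{'time_s': 15.6, 'qpos': [16.808, 20.767, -52.239, 94.282, 17.048, 73.281, -128.579], 'tool_pos': [0.545, 0.235, 0.152], 'tool_rot': [-179.978, -0.084, -0.008], 'force': [-0.039, 0.377, -2.983], 'wrist_torque': [0.04, 0.039, 0.009], 'grip_width': 0.012}
```

View pics/v5.png

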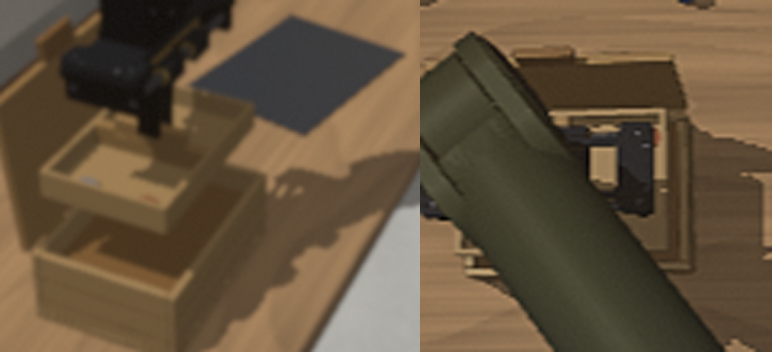

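The tray is level and clear above the box, and the lower tray stayed behind. I'll carry it to the mat, 29 mm in x and −426 mm in y, with a −10.8° yaw.

Emit:
arm_command([
  [[2,20,0],0],
  [[4,55,0],0],
  [[7,92,0],0],
  [[10,130,0],0],
  [[13,168,0],0],
])

```text
time_s: 16.2
tool_pos: [0.5571, 0.0651, 0.1495]
tool_rot: [180.0, 0.1, 0.0]
force: [0.4, -0.1, -3.1]
grip_width: 0.0112
grasp_force: 25.0
```

Emit:
arm_command([
  [[3,38,0],0.02],
  [[6,76,0],0.055],
  [[9,114,0],0.095],
  [[12,152,0],0.135],
  [[14,188,0],0.17],
])

```text
time_s: 16.7
tool_pos: [0.5711, -0.1233, 0.1494]
tool_rot: [180.0, 0.1, -9.9]
force: [2.0, 0.5, -3.1]
grip_width: 0.012
grasp_force: 25.0
```

Emit:
arm_command([
  [[4,22,0],0.01],
  [[8,42,0],0.018],
  [[12,58,0],0.018],
  [[14,67,0],0.018],
  [[14,67,0],0.018],
])

```text
time_s: 17.2
tool_pos: [0.574, -0.1906, 0.1498]
tool_rot: [-180.0, 0.0, -10.8]
force: [0.6, -0.7, -3.5]
grip_width: 0.0116
grasp_force: 25.0
```

Emit:
arm_command([
  [[0,0,15],0],
  [[0,0,40],0],
  [[0,0,65],0],
  [[0,0,85],0],
  [[0,0,90],0],
])

```text
time_s: 17.7
tool_pos: [0.5717, -0.1872, 0.0565]
tool_rot: [-179.9, 0.3, -10.6]
force: [-1.0, 0.7, -4.2]
grip_width: 0.0115
grasp_force: 25.0
```

```bash
python3 - <<'E'
from h import *
o=env.get_obs(); print({k:np.round(o[k],3).tolist() for k in ('time_s','tool_pos','tool_rot','force','grip_width')})
b,d2,c2=look('side'); a,d,c=look('top')
cv2.imwrite('pics/v6.png',np.hstack([cv2.resize(b[130:250,300:450],(440,352),interpolation=2),cv2.resize(a[160:270,320:430],(352,352),interpolation=2)]))
E
```

```text
{'time_s': 17.7, 'tool_pos': [0.572, -0.187, 0.057], 'tool_rot': [-179.899, 0.329, -10.626], 'force': [-0.963, 0.651, -4.185], 'grip_width': 0.011}
```

View pics/v6.png

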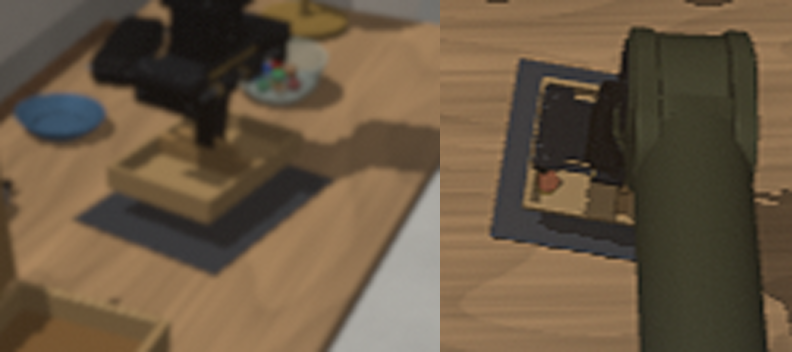

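The tray is level above the mat, centred and aligned with it. I'll lower it gently.

Emit:
arm_command([
  [[0,0,10],0],
  [[0,0,20],0],
  [[0,0,26],0],
  [[0,0,30],0],
  [[0,0,32],0],
])

```text
time_s: 18.3
tool_pos: [0.5738, -0.1898, 0.0276]
tool_rot: [-180.0, 0.0, -10.8]
force: [-0.3, -0.1, -2.7]
grip_width: 0.0118
grasp_force: 25.0
```

Emit:
arm_command([
  [[0,0,1],0],
  [[0,0,2],0],
  [[0,0,3],0],
  [[0,0,4],0],
  [[0,0,4],0],
])

```text
time_s: 18.8
tool_pos: [0.574, -0.1898, 0.024]
tool_rot: [180.0, 0.0, -10.8]
force: [-0.4, -0.1, -3.4]
grip_width: 0.0116
grasp_force: 25.0
```

Emit:
arm_command([
  [[0,0,0.5],0],
  [[0,0,1],0],
  [[0,0,1.5],0],
  [[0,0,2],0],
  [[0,0,2],0],
])

```text
time_s: 19.3
tool_pos: [0.5741, -0.1898, 0.0221]
tool_rot: [180.0, -0.0, -10.8]
force: [-0.1, -0.0, -3.4]
grip_width: 0.0116
grasp_force: 25.0
```

Emit:
arm_command([
  [[0,0,0.5],0],
  [[0,0,1],0],
  [[0,0,1.5],0],
  [[0,0,2],0],
  [[0,0,2],0],
])

```text
time_s: 19.8
tool_pos: [0.5741, -0.1898, 0.0219]
tool_rot: [179.9, 0.0, -10.8]
force: [-5.0, 1.0, 10.0]
grip_width: 0.0116
grasp_force: 25.0
```

Contact at 10 N: the tray stands on the mat. I'll release it and rise.

Emit:
arm_command([
  [[0,0,-1.5],0],
  [[0,0,-1.5],0],
  [[0,0,-1.5],0],
  [[0,0,-1.5],0],
  [[0,0,-1.5],0],
], grip=-0.3)

```text
time_s: 20.3
tool_pos: [0.574, -0.1898, 0.0214]
tool_rot: [-180.0, 0.0, -10.8]
force: [-0.1, 0.1, -0.5]
grip_width: 0.0435
grasp_force: 0.0
```

Emit:
arm_command([
  [[0,0,0],0],
  [[0,0,0],0],
  [[0,0,0],0],
  [[0,0,0],0],
  [[0,0,-3],0],
])

```text
time_s: 20.8
tool_pos: [0.5737, -0.1897, 0.0243]
tool_rot: [-180.0, 0.0, -10.8]
force: [0.6, -1.1, -0.1]
grip_width: 0.0563
grasp_force: 0.0
```

Emit:
arm_command([
  [[0,0,-5],0],
  [[0,0,-15],0],
  [[0,0,-40],0],
  [[0,0,-80],0],
  [[0,0,-120],0],
])

```text
time_s: 21.3
tool_pos: [0.5737, -0.1896, 0.1463]
tool_rot: [-180.0, 0.0, -10.8]
force: [1.7, -0.0, 0.5]
grip_width: 0.0564
grasp_force: 0.0
```

Emit:
arm_command([
  [[-20,0,-20],0],
  [[-40,0,-40],0],
  [[-60,0,-60],0],
  [[-80,0,-80],0],
  [[-80,0,-80],0],
])

```text
time_s: 21.8
tool_pos: [0.4957, -0.175, 0.2285]
tool_rot: [179.8, -0.3, -10.8]
force: [0.2, 0.3, 0.9]
grip_width: 0.0566
grasp_force: 0.0
```

```bash
python3 - <<'E'
from h import *
o=env.get_obs(); print({k:np.round(o[k],3).tolist() for k in ('time_s','tool_pos','force','grip_width')})
b,d2,c2=look('side'); a,d,c=look('top')
cv2.imwrite('pics/v7.png',np.hstack([cv2.resize(b[100:310,230:450],(369,352),interpolation=2),cv2.resize(a[140:270,190:350+90],(420,300),interpolation=2)[:,:] if 0 else cv2.resize(a[130:280,190:430],(420,352))]))
E
```

```text
{'time_s': 21.8, 'tool_pos': [0.496, -0.175, 0.228], 'force': [0.154, 0.269, 0.903], 'grip_width': 0.057}
```

View pics/v7.png

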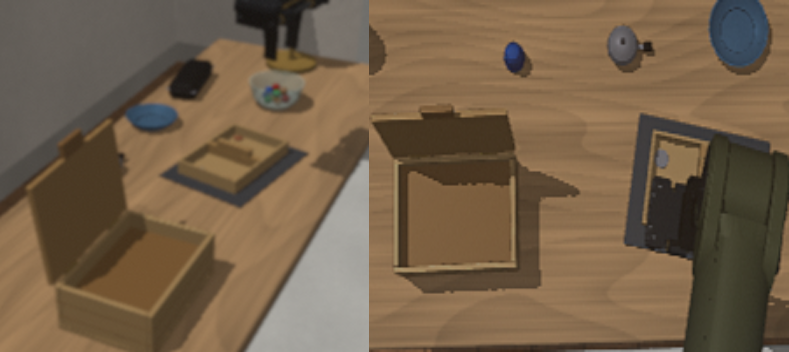

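The views show the tray squarely on the mat at about (235,160), the lid open, the lower tray in the box and the other things in place. I'll hand in the job.

```bash
python3 -c "
from cell import env
print(env.sign_off())"
```

```text
the job is handed in; nothing more can be done
None
```

I opened the lid to about 1.72 rad and set the upper tray squarely on the felt mat. The lower tray stayed in the box and nothing else was disturbed; I handed the job in at about 22 s, and no verdict came back.

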